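# Start a turntable scan from console and remote

## Robot

A 6-joint arm with a two-finger parallel gripper is mounted at the origin on the work surface. World frame = base frame: x ahead of the robot, y to its left, z up, the work surface at z = 0. Lengths are in m, angles in rad, forces in N, time in s.
With the tool pointing down it reaches from about 0.3 to 0.875 m from the base axis. Payload 6.4 kg.
Tool frame: the origin (TCP) lies at the very end of the fingers, on their centre line; the grasp point (between the pads) lies tcp_to_grasp behind it (tcp_to_grasp is the distance from the TCP to the grasp point, in m); z points along the fingers, y is the direction in which the jaws open and shut (so a half turn about z gives the same grasp; the last joint's range is limited). The gripper opens to 85 mm and grips with 20 to 120 N. Pads are 22 mm wide; open, the fingers measure 114 mm over their backs; the gripper's body (76 mm by 85 mm) begins 54 mm behind the grasp point. The pads swing forward as they close: fully open they stand 13 mm farther back than shut.
Start: joints at [-1.362, 0.181, 1.607, -0, 1.354, -0.206], TCP at [0.232, -0.526, 0.231] pointing down, gripper open.
Joint ranges: [-2.99, 2.99], [-0.89, 2.07], [0.3, 2.58], [-1.14, 4.28], [0, 2.63], [-3.12, 3.12]. Speed limits (rad/s): [2.57, 2.57, 3.01, 3.14, 3.14, 3.14].

## Interface

Orientations are given as a unit quaternion [w, x, y, z].
In Python, from bench import get_obs, camera, hand_in, tcp_to_grasp gives the robot as it stands.
- The arm moves only by the shell command python3 -m inch 'ROWS' [OPENING]. ROWS is JSON, a list of rows, each an object with "delta_pos": the shift along the tool's x, y, z in cm, a list of three; "rotation": the turn, a rotation vector about the tool's x, y, z in rad, a list of three. In form: [{"delta_pos": [x, y, z], "rotation": [rx, ry, rz]}, ...]. A call has 1 to 10 rows; each row shifts and turns the commanded pose from where the row before left it, along the tool's axes as they then stand; what a row does not reach is not made up. A row lasts 1/10 s, in which the tool goes at most 50 mm and 8.59 degrees, less where a joint would pass 70% of its speed; a pose out of reach is approached as far as the arm can. A call is refused whole if a number of a shift passes 5 or a number of a turn 0.15, either way. A call with a gripper value outside its range is refused whole. OPENING is the finger opening in cm, from 0 to 8.54, set as the call begins (- or left out, the last holds). The fingers move at their own pace and stop on an object; the grip force is fixed at half the most. Time passes only in rows, so rows that do not move let the fingers close. It gives the time, the measured TCP pose, the force and the opening at its end, in the units of the state.
- get_obs(): the state, without advancing time (a new reading comes with each control period).
- camera(name): name is "scene" or "top"; returns a dict with "color" (420x560x3 uint8, red, green, blue), "vfov" (degrees; the focal length in pixels is half the picture's height over the tangent of half this angle, whatever the lens; pixels are square), "cx", "cy" (the principal point, pixels), "k1" (the pictures are not rectified: a ray, as slopes to the right and down, at radius r is drawn at 1 + k1 r^2 times it, then the intrinsics apply), "eye" and "orientation" of the camera in the world. Camera axes: x right, y down, z forward; pixel columns grow to the right and rows downward; lengths in m; the calibration is good to about 2 mm. A picture is of the moment at which its call begins. There is no depth.
- hand_in(): hands the job in, once; it reports no verdict.
The state is a dict: "time_s": time; "q": joint angles; "dq": joint speeds; "joint_efforts": joint torques, N m; "eef_pos": TCP position; "eef_rot": TCP orientation; "wrist_force": force on the tool from outside, world axes, zero at the start; "torque": the same for the moment, N m; "opening": opening from 0.0 (shut) to 1.0 (fully open).
Only numpy, scipy, OpenCV 4.12 (cv2) and the standard library are available. Lean on these libraries where they do the work, as an engineer would, in place of code of your own. Each camera call takes 0.05 s, during which the arm holds its last target.

## Task

Start a scan: on the grey console switch the black rocker on by pushing its raised, white-marked end all the way down, then press the blue button fully in so that it stays in, and last press the green button on the black remote control fully down and let it come up again. Do it in this order and only by pressing: leave the remote lying where it is, and do not press the red or the yellow button. Leave the turntable's part and all the loose things on the bench undisturbed.

Things in the scene. Friction and masses are not known exactly. Their poses are not given: they have to be found in the camera images.
- console: grey control console fixed to the bench, 110 (x) x 280 (y) x 50 mm high with a flat dark top; origin at the centre of its underside, z up, y along its length. In a row along its y, 66 mm apart, at y = -99, -33, 33 and 99 mm on the top, sit the rocker and the blue, yellow and red buttons, in an order that changes from run to run; all are pressed straight down.
- rocker_press (a point): point on the raised end of the black rocker, in the middle of its white mark: push here straight down. Rocker 64 mm long (console's x), 32 mm wide, in an aluminium frame 76 x 42 mm. It tips about an axis along the console's y at its middle, 21 mm from this point, 64 mm above the bench. Off: the end towards the console's +x slopes up 0.3 rad, this point about 70 mm above the bench; on: that end is level at 64 mm.
- rocker (a joint): angle of the rocker: 0 = off (white end raised), 0.3 rad = fully on (white end level, hard stop, the other end now standing up). No spring: it takes about 2 to 4 N at the white mark and stays where it is left. Starts between 0 and 0.03.
- blue_top (a point): centre of the top of the blue button, a round flat cap 30 mm in diameter, its top 68 mm above the bench (18 mm above the console's top) when out; it moves with the cap.
- blue (a joint): travel of the blue button: 0 = out, 0.008 m = fully in (hard stop). It yields at about 2.5 N, has no return spring and stays where it is left. Starts between 0 and 0.0005.
- green_top (a point): centre of the top of the green button, a round flat cap 28 mm in diameter in the middle of the remote, its top 44 mm above the bench (18 mm above the remote's face); it moves with the cap.
- green (a joint): travel of the green button: 0 = up, 0.005 m = fully down (hard stop, 4 N); a spring pushes it back up.
- remote: loose black remote control lying flat on the bench, 120 (x) x 62 (y) x 26 mm high, about 0.3 kg; origin at the centre of its underside, z up. To be pressed only, not pushed along, tipped or lifted.
- red_top (a point): centre of the top of the red mushroom stop button on the console, 38 mm in diameter, top 71 mm above the bench. Not to be pressed.
- red (a joint): travel of the red button: 0 = up, 0.006 m = fully down; sprung, must stay up.
- yellow_top (a point): centre of the top of the yellow button on the console, 30 mm in diameter, top 68 mm above the bench. Not to be pressed.
- yellow (a joint): travel of the yellow button: 0 = up, 0.006 m = fully down; sprung, must stay up.
- turntable: black scan turntable fixed beyond the console, 220 mm in diameter, 55 mm high, white dots on top; origin at the centre of its underside.
- artefact: loose part to be scanned, standing on the turntable: aluminium block 36 x 36 x 30 mm with a white ball on a stem, 71 mm high in all; origin at the centre of its underside. Leave alone.
- bracket: loose aluminium angle bracket 40 x 50 x 40 mm high beyond the remote; origin at the centre of its underside. Leave alone.
- can: loose upright spray can, 60 mm in diameter, 160 mm high, on the right; origin at the centre of its underside. Leave alone.
- collar: loose steel collar, 60 mm in diameter, 30 mm high, on the left; origin at the centre of its underside. Leave alone.
- driver: loose screwdriver with an orange handle, 170 mm long, lying along its x on the right; origin on its underside. Leave alone.
- gauge: loose upright brass plug gauge, 40 mm in diameter at the foot, 50 mm high, behind on the left; origin at the centre of its underside. Leave alone.
- pin: loose upright steel dowel, 26 mm in diameter, 34 mm high, standing close beside the remote; origin at the centre of its underside. Leave alone.

How it is judged:
By the outcome, as a careful person would: the job done as asked, in the order asked, and still so for the second after the job is handed in, with the robot touching nothing.
It also fails if it takes over 50 s, if anything falls off the work surface, if the arm or the gripper's body presses on something with over 40 N, if the wrist force passes 120 N, or if a joint passes its speed limit or range.

## Working session

There is one attempt and no reset: what is moved stays moved. The work goes in short steps, Python scripts to look and compute and a shell command to move; the robot and the scene stay as the last step left them, time stands still between calls to the robot, and variables do not carry over. Pictures are saved under pics/ and viewed, and the job is handed in when it is done.

```bash
ls; mkdir -p pics; python3 - <<'E'
from bench import *
import cv2
print(get_obs(), tcp_to_grasp)
for n in("scene","top"):
    c=camera(n); cv2.imwrite(f"pics/{n}0.png",c["color"][:,:,::-1]); print({k:v for k,v in c.items() if k!="color"})
E
```

```text
pics
{'time_s': 0.0, 'q': array([-1.36233794e+00,  1.81549157e-01,  1.60803978e+00,  1.34126885e-05,
        1.35379466e+00, -2.06297831e-01]), 'dq': array([-0.00134651, -0.00079244, -0.00117977,  0.0020799 , -0.00091616,
       -0.00035581]), 'joint_efforts': array([ 1.90041210e-04, -4.44865859e+01, -3.51341200e+01, -1.38490145e-04,
        9.03606619e-03, -1.63244266e-05]), 'eef_pos': array([ 0.23160717, -0.52567265,  0.23036424]), 'eef_rot': array([-8.95476742e-04,  9.78574018e-01,  2.05893392e-01,  5.58040912e-06]), 'wrist_force': array([0.16634752, 0.23037358, 0.07774326]), 'torque': array([-0.01955003, -0.04543171, -0.01090156]), 'opening': 1.0049390023476525} 0.0187
{'vfov': 46.293921866968134, 'cx': 291.2319184093966, 'cy': 215.84836067164713, 'k1': -0.07137783758742422, 'eye': array([ 1.40275341, -0.36658952,  1.10281121]), 'orientation': array([-0.29354864,  0.77255832,  0.52984135, -0.19039691])}
{'vfov': 43.321589389108375, 'cx': 273.89587499246926, 'cy': 211.50728613441942, 'k1': -0.11004386940861574, 'eye': array([0.35932807, 0.01506317, 1.61657909]), 'orientation': array([ 0.04269117, -0.69999782,  0.71116409, -0.04925599])}
```

View pics/scene0.png

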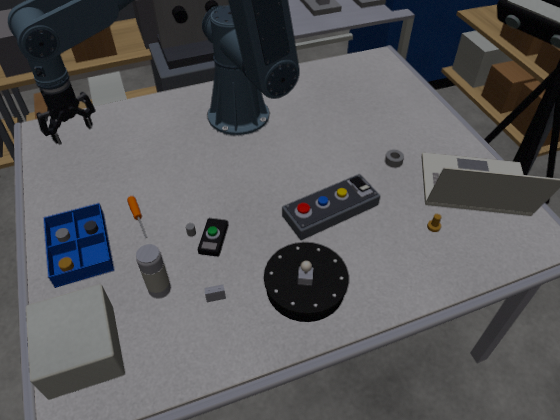

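View pics/top0.png

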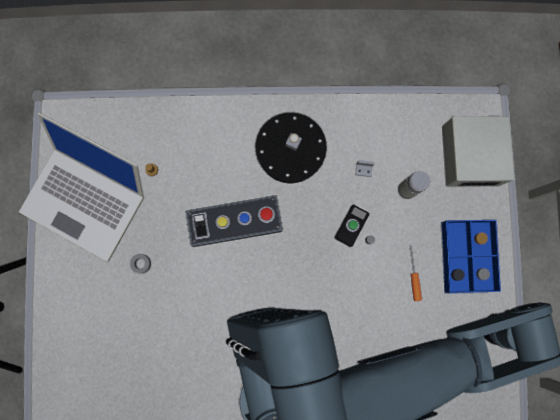

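The top view shows the console around (235,220), ordered rocker, yellow, blue, red from left to right. The remote's green button is near (352,225), with the pin at (370,240). I'll zoom in on both.

```bash
python3 - <<'E'
import cv2
t=cv2.imread("pics/top0.png"); s=cv2.imread("pics/scene0.png")
cv2.imwrite("pics/tz.png",cv2.resize(t[185:255,180:290],None,fx=7,fy=7,interpolation=cv2.INTER_CUBIC))
cv2.imwrite("pics/tr.png",cv2.resize(t[195:255,325:385],None,fx=8,fy=8,interpolation=cv2.INTER_CUBIC))
cv2.imwrite("pics/sz.png",cv2.resize(s[165:240,275:390],None,fx=6.9,fy=6.9,interpolation=cv2.INTER_CUBIC))
E
cat > h.py <<'E'
import numpy as np, cv2
from bench import camera,get_obs
from scipy.spatial.transform import Rotation as R
def ray(c,u,v):
    f=210/np.tan(np.radians(c["vfov"]/2))
    K=np.array([[f,0,c["cx"]],[0,f,c["cy"]],[0,0,1]])
    # k1 only
    p=cv2.undistortPointsIter(np.array([[[u,v]]],float),K,np.array([c["k1"],0,0,0,0.]),None,None,(3,50,1e-12))[0,0]
    q=c["orientation"]; d=R.from_quat(q[[1,2,3,0]]).apply([p[0],p[1],1]); return c["eye"],d
def plane(c,u,v,z):
    e,d=ray(c,u,v); return e+d*(z-e[2])/d[2]
def blob(c,lo,hi,box,mins=90):
    x0,y0,x1,y1=box
    im=c["color"][y0:y1,x0:x1]; h=cv2.cvtColor(np.ascontiguousarray(im),cv2.COLOR_RGB2HSV)
    m=cv2.inRange(h,(lo,mins,50),(hi,255,255))
    n,l,st,ce=cv2.connectedComponentsWithStats(m)
    k=1+np.argmax(st[1:,4]); return ce[k]+[x0,y0],st[k]
E
python3 - <<'E'
from h import *
T=camera("top");S=camera("scene")
for n,lo,hi,z,bt,bs in [("blue",100,125,.068,(180,190,290,250),(275,165,390,240)),("yellow",22,35,.068,(180,190,290,250),(275,165,390,240)),("green",50,85,.044,(330,200,380,250),(195,215,235,260)),("red",170,180,.071,(250,200,290,250),(290,195,320,220)),]:
    for c,b in((T,bt),(S,bs)):
        p,st=blob(c,lo,hi,b); print(n,p.round(1),st[2:],plane(c,*p,z).round(4))
E
```

```text
blue [244.  217.5] [ 9 10 76] [0.5454 0.0874 0.068 ]
blue [322.5 200.3] [11 10 88] [0.5499 0.0843 0.068 ]
yellow [222.1 221.3] [ 9 10 75] [0.535  0.1523 0.068 ]
yellow [341.3 192. ] [10 10 78] [0.539  0.1493 0.068 ]
green [352.9 224.5] [ 9  8 58] [ 0.5221 -0.2376  0.044 ]
green [211.8 229.9] [10  9 63] [ 0.5243 -0.2391  0.044 ]
red [263.  208.8] [5 3 5] [0.57  0.031 0.071]
red [299.1 205.3] [ 8 10 14] [0.5468 0.013  0.071 ]
```

View pics/tz.png

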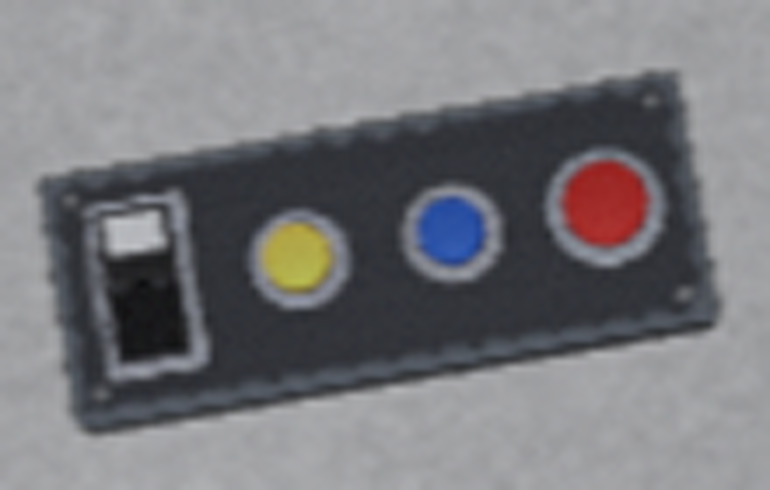

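View pics/tr.png

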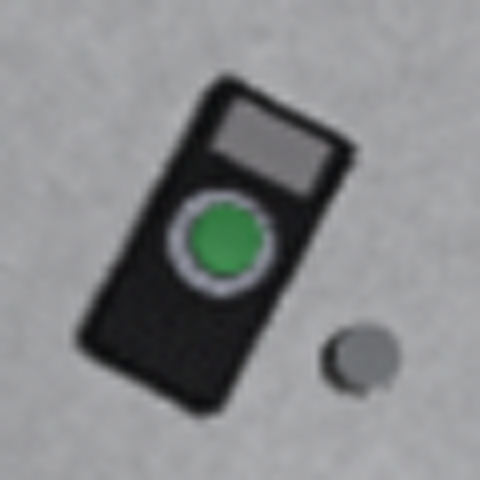

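View pics/sz.png

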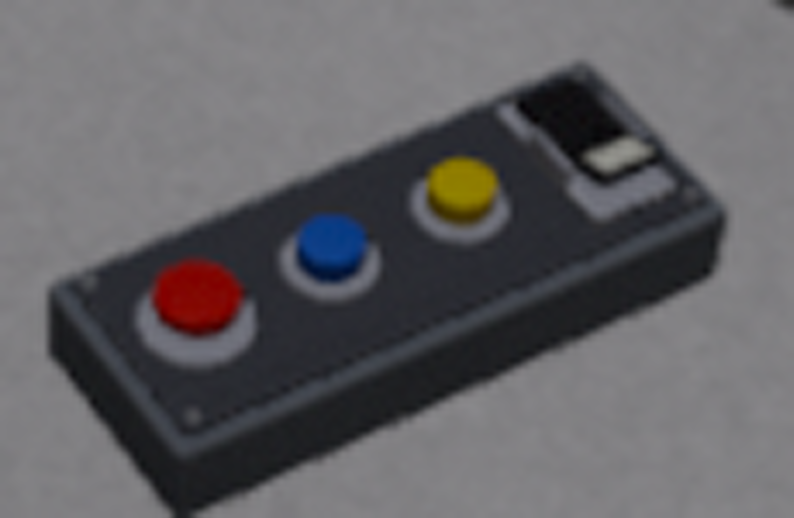

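Both cameras agree to within a few mm. I'll refine the console's pose using the white mark and red button, then work out the move.

```bash
cat >> h.py <<'E'
def delta(target,yaw=None):
    o=get_obs(); q=o["eef_rot"]; r=R.from_quat(q[[1,2,3,0]]); M=r.as_matrix()
    d=M.T@(np.array(target)-o["eef_pos"])*100
    cur=np.arctan2(M[1,0],M[0,0]); print("t",round(o["time_s"],2),"pos",o["eef_pos"].round(4),"delta cm",d.round(2),"yaw",cur.round(4),"F",o["wrist_force"].round(2),"open",round(o["opening"],3),"tilt z",M[:,2].round(4))
    if yaw is not None:
        Rt=R.from_matrix(np.array([[np.cos(yaw),np.sin(yaw),0],[np.sin(yaw),-np.cos(yaw),0],[0,0,-1.]]))
        print("rotvec",(r.inv()*Rt).as_rotvec().round(4))
E
python3 - <<'E'
from h import *
T=camera("top");S=camera("scene")
P={}
for n,c,b in(("T",T,(180,190,290,250)),("S",S,(275,165,390,240))):
    x0,y0,x1,y1=b
    h=cv2.cvtColor(np.ascontiguousarray(c["color"][y0:y1,x0:x1]),cv2.COLOR_RGB2HSV).astype(int)
    m=(((h[...,0]>170)|(h[...,0]<8))&(h[...,1]>130)&(h[...,2]>60))
    ys,xs=np.nonzero(m); p=(xs.mean()+x0,ys.mean()+y0); print("red",n,p,plane(c,*p,.071).round(4))
print("white top",plane(T,135/7+180-.43,233/7+185-.43,.070).round(4))
print("white scene",plane(S,618/6.9+275-.43,156/6.9+165-.43,.070).round(4))
# remote & pin
for u,v in((228,77),(355,150),(80,345),(212,415)): print("rem",plane(T,u/8+324.56,v/8+194.56,.026).round(4))
print("pin",plane(T,367/8+324.56,357/8+194.56,.034).round(4))
# console top corners
for u,v in((45,182),(675,75),(718,318),(85,425)): print("con",plane(T,u/7+179.57,v/7+184.57,.05).round(4))
delta([.545,.221,.23],.16)
E
```

```text
red T (np.float64(265.98148148148147), np.float64(213.59259259259258)) [0.5556 0.0224 0.071 ]
red S (np.float64(302.9122807017544), np.float64(207.37719298245614)) [0.5579 0.02   0.071 ]
white top [0.5461 0.2206 0.07  ]
white scene [0.5466 0.22   0.07  ]
rem [ 0.5862 -0.2433  0.026 ]
rem [ 0.5574 -0.291   0.026 ]
rem [ 0.4848 -0.1835  0.026 ]
rem [ 0.4574 -0.2327  0.026 ]
pin [ 0.4777 -0.291   0.034 ]
con [0.5711 0.2619 0.05  ]
con [ 0.6132 -0.0083  0.05  ]
con [ 0.5084 -0.0248  0.05  ]
con [0.4668 0.2444 0.05  ]
t 0.3 pos [ 0.2317 -0.526   0.231 ] delta cm [ 58.78 -55.74   0.14] yaw 0.4148 F [-0.13  0.95  0.04] open 0.999 tilt z [-1.e-04  7.e-04 -1.e+00]
rotvec [-7.000e-04 -1.000e-04  2.548e-01]
```

The rocker point is at about (0.5455, 0.2205), blue at (0.546, 0.087), green at (0.523, -0.238), and console yaw is about 0.157. I'll close the fingers and travel high.

```bash
python3 -m inch '[{"delta_pos":[1,-1,-0.5],"rotation":[0,0,0]},{"delta_pos":[2.5,-2.4,0],"rotation":[0,0,0]},{"delta_pos":[3,-2.8,0],"rotation":[0,0,0]},{"delta_pos":[3,-2.8,0],"rotation":[0,0,0]},{"delta_pos":[3,-2.8,0],"rotation":[0,0,0]},{"delta_pos":[3,-2.8,0],"rotation":[0,0,0]},{"delta_pos":[3,-2.8,0],"rotation":[0,0,0]},{"delta_pos":[3,-2.8,0],"rotation":[0,0,0]},{"delta_pos":[3,-2.8,0],"rotation":[0,0,0]},{"delta_pos":[3,-2.8,0],"rotation":[0,0,0]}]' 0
python3 -m inch '[{"delta_pos":[3,-2.8,0],"rotation":[0,0,0]},{"delta_pos":[3,-2.8,0],"rotation":[0,0,0]},{"delta_pos":[3,-2.8,0],"rotation":[0,0,0]},{"delta_pos":[3,-2.8,0],"rotation":[0,0,0]},{"delta_pos":[3,-2.8,0],"rotation":[0,0,0]},{"delta_pos":[3,-2.8,0],"rotation":[0,0,0]},{"delta_pos":[3,-2.8,0],"rotation":[0,0,0]},{"delta_pos":[2,-2,0],"rotation":[0,0,0]},{"delta_pos":[0,0,0],"rotation":[0,0,0.125]},{"delta_pos":[0,0,0],"rotation":[0,0,0.13]}]'
python3 -m inch '[{"delta_pos":[0,0,0],"rotation":[0,0,0]},{"delta_pos":[0,0,0],"rotation":[0,0,0]}]'
python3 -c "
from h import *
delta([.5455,.2205,.10],.157)"
```

```text
time_s: 1.3
eef_pos: [0.3796, -0.1769, 0.2368]
eef_rot: [0.0, 0.979, 0.206, 0.0]
wrist_force: [0.5, 0.4, 0.0]
opening: 0.001
time_s: 2.3
eef_pos: [0.5022, 0.1129, 0.2365]
eef_rot: [-0.0, 0.997, 0.079, -0.0]
wrist_force: [-0.1, -0.6, -0.9]
opening: -0.001
time_s: 2.5
eef_pos: [0.5024, 0.1114, 0.2365]
eef_rot: [-0.0, 0.997, 0.082, 0.0]
wrist_force: [0.3, -0.2, 0.5]
opening: 0.003
t 2.5 pos [0.5024 0.1114 0.2365] delta cm [  6.02 -10.06  13.65] yaw 0.1635 F [ 0.25 -0.19  0.54] open 0.003 tilt z [ 2.e-04  1.e-04 -1.e+00]
rotvec [-0.0001 -0.0002  0.0065]
```

```bash
python3 -m inch '[{"delta_pos":[1.5,-2.5,1],"rotation":[0,0,0]},{"delta_pos":[1.5,-2.5,1],"rotation":[0,0,0]},{"delta_pos":[1.5,-2.5,1],"rotation":[0,0,0]},{"delta_pos":[1.5,-2.5,1],"rotation":[0,0,0]},{"delta_pos":[0,0,3],"rotation":[0,0,0.006]},{"delta_pos":[0,0,3],"rotation":[0,0,0]},{"delta_pos":[0,0,2.5],"rotation":[0,0,0]},{"delta_pos":[0,0,1],"rotation":[0,0,0]},{"delta_pos":[0,0,0],"rotation":[0,0,0]},{"delta_pos":[0,0,0],"rotation":[0,0,0]}]'
python3 -c "
from h import *
for n in('top','scene'):
    c=camera(n); b=(170,150,300,260) if n=='top' else (270,100,400,230)
    cv2.imwrite(f'pics/{n}1.png',cv2.resize(c['color'][b[1]:b[3],b[0]:b[2],::-1],None,fx=4.5,fy=4.5,interpolation=cv2.INTER_CUBIC))
delta([.5455,.2205,.072],.157)"
```

```text
time_s: 3.5
eef_pos: [0.547, 0.2193, 0.1025]
eef_rot: [-0.0, 0.997, 0.077, 0.001]
wrist_force: [-0.0, -0.3, 0.4]
opening: 0.002
t 3.6 pos [0.5475 0.2195 0.1032] delta cm [-0.2  -0.13  3.12] yaw 0.1541 F [0.39 0.01 0.42] open 0.0 tilt z [ 3.1e-03  6.0e-04 -1.0e+00]
rotvec [-0.0001 -0.0031 -0.0029]
```

View pics/scene1.png

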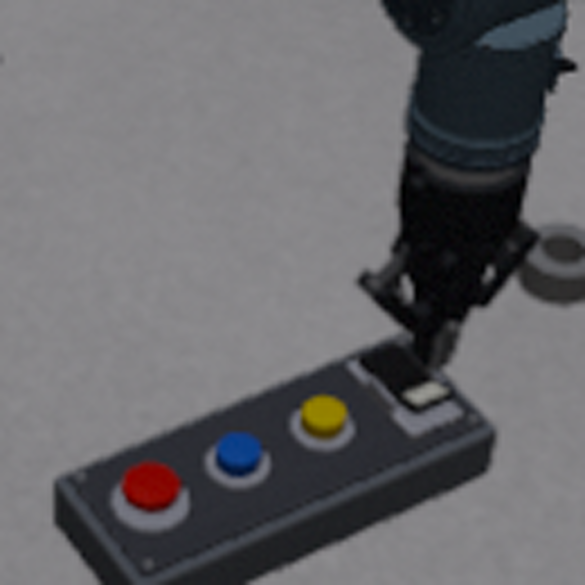

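View pics/top1.png

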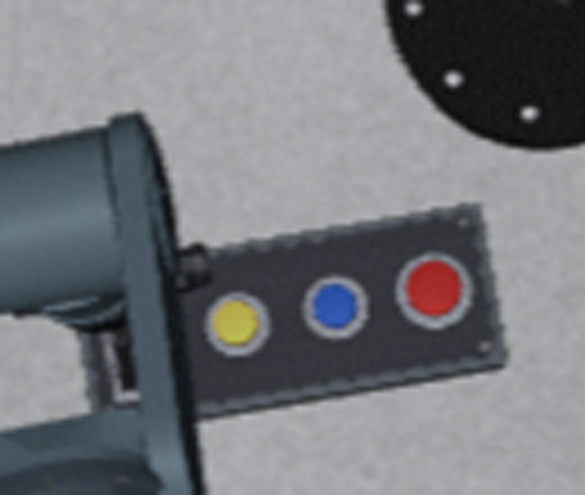

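The tip hovers above and behind the white mark along the camera ray, as it should at this height. I'll lower it gently.

```bash
python3 -m inch '[{"delta_pos":[-0.1,-0.1,1],"rotation":[0,0,0]},{"delta_pos":[-0.1,0,1],"rotation":[0,0,0]},{"delta_pos":[0,0,0.5],"rotation":[0,0,0]},{"delta_pos":[0,0,0.2],"rotation":[0,0,0]},{"delta_pos":[0,0,0.2],"rotation":[0,0,0]},{"delta_pos":[0,0,0.2],"rotation":[0,0,0]}]'
python3 -m inch '[{"delta_pos":[0,0,0.2],"rotation":[0,0,0]},{"delta_pos":[0,0,0.2],"rotation":[0,0,0]},{"delta_pos":[0,0,0],"rotation":[0,0,0]}]'
python3 -c "
from h import *
delta([.5455,.2205,.064],.157)"
```

```text
time_s: 4.2
eef_pos: [0.5443, 0.2201, 0.0703]
eef_rot: [0.0, 0.997, 0.077, 0.0]
wrist_force: [0.1, -0.2, 1.6]
opening: 0.001
time_s: 4.5
eef_pos: [0.5443, 0.22, 0.0663]
eef_rot: [-0.0, 0.997, 0.077, 0.0]
wrist_force: [0.0, -1.4, 0.2]
opening: 0.001
t 4.5 pos [0.5443 0.22   0.0663] delta cm [ 0.12 -0.03  0.23] yaw 0.1538 F [ 0.01 -1.39  0.23] open 0.001 tilt z [ 4.e-04  1.e-04 -1.e+00]
rotvec [-0.     -0.0004 -0.0032]
```

```bash
python3 -m inch '[{"delta_pos":[0,0,0.1],"rotation":[0,0,0]},{"delta_pos":[0,0,0.1],"rotation":[0,0,0]},{"delta_pos":[0,0,0],"rotation":[0,0,0]}]'
python3 -m inch '[{"delta_pos":[0,0,0.1],"rotation":[0,0,0]},{"delta_pos":[0,0,0],"rotation":[0,0,0]}]'
python3 -m inch '[{"delta_pos":[0,0,0.05],"rotation":[0,0,0]},{"delta_pos":[0,0,0],"rotation":[0,0,0]}]'
```

```text
time_s: 4.8
eef_pos: [0.5441, 0.22, 0.0642]
eef_rot: [-0.0, 0.997, 0.077, 0.0]
wrist_force: [-0.0, 0.0, 1.3]
opening: -0.003
time_s: 5.0
eef_pos: [0.5442, 0.22, 0.064]
eef_rot: [0.0, 0.997, 0.077, 0.0]
wrist_force: [-2.2, -0.0, 6.7]
opening: -0.002
time_s: 5.2
eef_pos: [0.5442, 0.22, 0.064]
eef_rot: [0.0, 0.997, 0.077, 0.0]
wrist_force: [-3.9, -0.6, 9.9]
opening: -0.002
```

It reached the hard stop at 64.0 mm with 10 N. I'll lift off, move clear and check the rocker.

```bash
python3 -m inch '[{"delta_pos":[0,0,-0.5],"rotation":[0,0,0]},{"delta_pos":[0,0,-2],"rotation":[0,0,0]},{"delta_pos":[0,0,-2.5],"rotation":[0,0,0]},{"delta_pos":[0,2.5,0],"rotation":[0,0,0]},{"delta_pos":[0,3,0],"rotation":[0,0,0]},{"delta_pos":[0,3,0],"rotation":[0,0,0]},{"delta_pos":[0,3,0],"rotation":[0,0,0]},{"delta_pos":[-1.5,1,0],"rotation":[0,0,0]},{"delta_pos":[0,0,0],"rotation":[0,0,0]},{"delta_pos":[0,0,0],"rotation":[0,0,0]}]'
python3 -c "
from h import *
for n in('top','scene'):
    c=camera(n); b=(170,150,300,260) if n=='top' else (270,100,400,230)
    cv2.imwrite(f'pics/{n}2.png',cv2.resize(c['color'][b[1]:b[3],b[0]:b[2],::-1],None,fx=4.5,fy=4.5,interpolation=cv2.INTER_CUBIC))
delta([.546,.0868,.09],.157)"
```

```text
time_s: 6.2
eef_pos: [0.5483, 0.0943, 0.1128]
eef_rot: [-0.0, 0.997, 0.076, -0.0]
wrist_force: [-0.9, 0.1, -0.1]
opening: -0.002
t 6.3 pos [0.5487 0.095  0.1129] delta cm [-0.39  0.77  2.29] yaw 0.1545 F [-0.35  0.91 -0.3 ] open -0.001 tilt z [ 3.e-04  3.e-04 -1.e+00]
rotvec [-0.0002 -0.0003 -0.0025]
```

View pics/scene2.png

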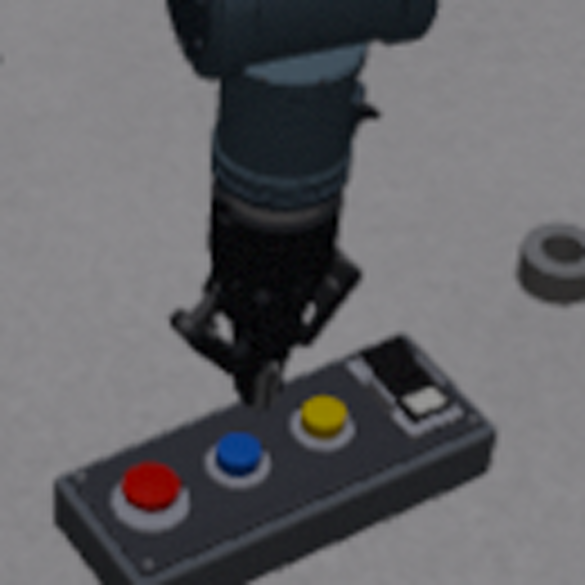

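View pics/top2.png

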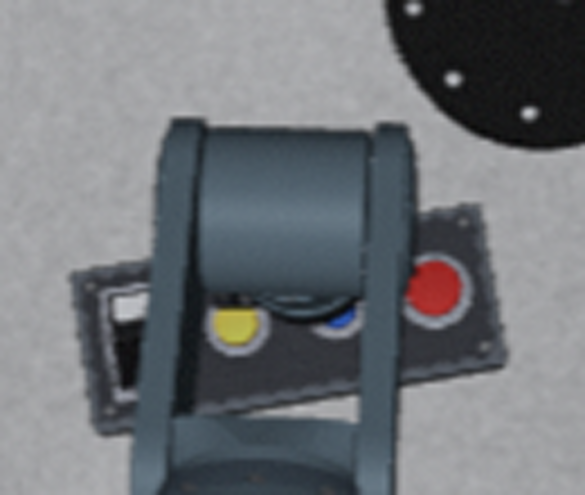

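The white end now sits level, so the rocker is on, and the other buttons are untouched. Next is blue.

```bash
python3 -m inch '[{"delta_pos":[-0.2,0.4,0],"rotation":[0,0,0]},{"delta_pos":[-0.2,0.4,0],"rotation":[0,0,0]},{"delta_pos":[0,0,1.5],"rotation":[0,0,0]},{"delta_pos":[0,0,1.5],"rotation":[0,0,0]},{"delta_pos":[0,0,0.8],"rotation":[0,0,0]},{"delta_pos":[0,0,0.2],"rotation":[0,0,0]},{"delta_pos":[0,0,0.2],"rotation":[0,0,0]},{"delta_pos":[0,0,0],"rotation":[0,0,0]}]'
python3 -c "
from h import *
delta([.546,.0868,.06],.157)"
```

```text
time_s: 7.1
eef_pos: [0.5458, 0.0857, 0.0707]
eef_rot: [-0.0, 0.997, 0.077, -0.0]
wrist_force: [0.2, 0.0, -0.5]
opening: 0.002
t 7.1 pos [0.5458 0.0857 0.0707] delta cm [ 0.04 -0.11  1.07] yaw 0.1538 F [ 0.2   0.03 -0.54] open 0.002 tilt z [-1.e-04  0.e+00 -1.e+00]
rotvec [-0.      0.0001 -0.0032]
```

```bash
python3 -m inch '[{"delta_pos":[0,-0.1,0.2],"rotation":[0,0,0]},{"delta_pos":[0,0,0.2],"rotation":[0,0,0]},{"delta_pos":[0,0,0.2],"rotation":[0,0,0]},{"delta_pos":[0,0,0.2],"rotation":[0,0,0]},{"delta_pos":[0,0,0],"rotation":[0,0,0]}]'
python3 -m inch '[{"delta_pos":[0,0,0.1],"rotation":[0,0,0]},{"delta_pos":[0,0,0.1],"rotation":[0,0,0]},{"delta_pos":[0,0,0.1],"rotation":[0,0,0]},{"delta_pos":[0,0,0],"rotation":[0,0,0]}]'
python3 -m inch '[{"delta_pos":[0,0,0.05],"rotation":[0,0,0]},{"delta_pos":[0,0,0],"rotation":[0,0,0]}]'
```

```text
time_s: 7.6
eef_pos: [0.5458, 0.0867, 0.0628]
eef_rot: [-0.0, 0.997, 0.077, 0.0]
wrist_force: [0.3, 0.2, 0.8]
opening: -0.005
time_s: 8.0
eef_pos: [0.5458, 0.0867, 0.06]
eef_rot: [0.0, 0.997, 0.077, 0.0]
wrist_force: [0.9, 0.8, 3.4]
opening: 0.003
time_s: 8.2
eef_pos: [0.5458, 0.0867, 0.0599]
eef_rot: [0.0, 0.997, 0.077, 0.0]
wrist_force: [-0.7, 1.1, 8.1]
opening: -0.003
```

Blue hit its stop at 59.9 mm with 8 N. I'll lift straight up, then travel to green.

```bash
python3 -m inch '[{"delta_pos":[0,0,-0.5],"rotation":[0,0,0]},{"delta_pos":[0,0,-2.5],"rotation":[0,0,0]},{"delta_pos":[0,0,-3],"rotation":[0,0,0]},{"delta_pos":[-0.5,2.2,0],"rotation":[0,0,0]},{"delta_pos":[-0.8,3.4,0],"rotation":[0,0,0]},{"delta_pos":[-0.8,3.5,0],"rotation":[0,0,0]},{"delta_pos":[-0.8,3.5,0],"rotation":[0,0,0]},{"delta_pos":[-0.8,3.5,0],"rotation":[0,0,0]},{"delta_pos":[-0.8,3.5,0],"rotation":[0,0,0]},{"delta_pos":[-0.8,3.5,0],"rotation":[0,0,0]}]'
python3 -m inch '[{"delta_pos":[-0.8,3.4,0],"rotation":[0,0,0]},{"delta_pos":[-0.6,2.2,0],"rotation":[0,0,0]},{"delta_pos":[-0.3,1,0],"rotation":[0,0,0]},{"delta_pos":[0,0,0],"rotation":[0,0,0]},{"delta_pos":[0,0,0],"rotation":[0,0,0]}]'
python3 -c "
from h import *
for n in('top','scene'):
    c=camera(n); b=(180,160,390,260) if n=='top' else (180,130,390,260)
    cv2.imwrite(f'pics/{n}3.png',cv2.resize(c['color'][b[1]:b[3],b[0]:b[2],::-1],None,fx=3.8,fy=3.8,interpolation=cv2.INTER_CUBIC))
delta([.5225,-.238,.07])"
```

```text
time_s: 9.2
eef_pos: [0.5277, -0.151, 0.1189]
eef_rot: [-0.0, 0.997, 0.077, -0.001]
wrist_force: [0.4, -0.8, 0.6]
opening: 0.004
time_s: 9.7
eef_pos: [0.5216, -0.2165, 0.1189]
eef_rot: [-0.001, 0.997, 0.077, -0.0]
wrist_force: [-0.5, 0.0, -0.1]
opening: -0.002
t 9.8 pos [ 0.5218 -0.2161  0.1191] delta cm [-0.27  2.18  4.91] yaw 0.1552 F [-0.6  -0.08 -0.53] open -0.001 tilt z [-5.e-04  7.e-04 -1.e+00]
```

View pics/scene3.png

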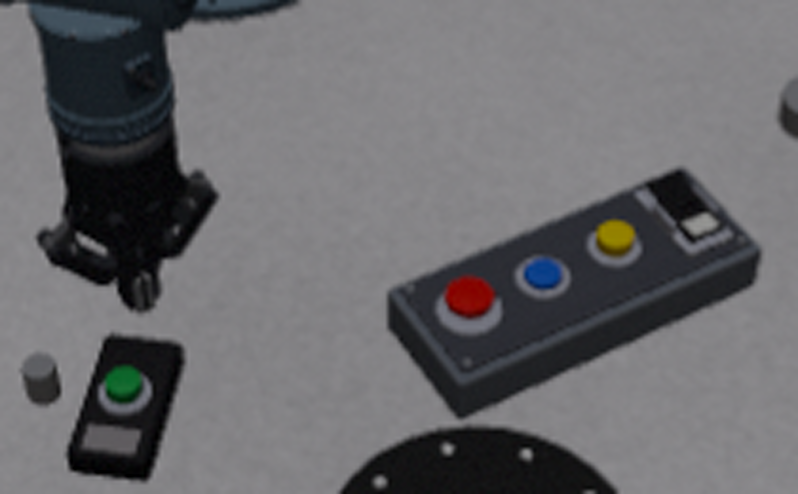

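View pics/top3.png

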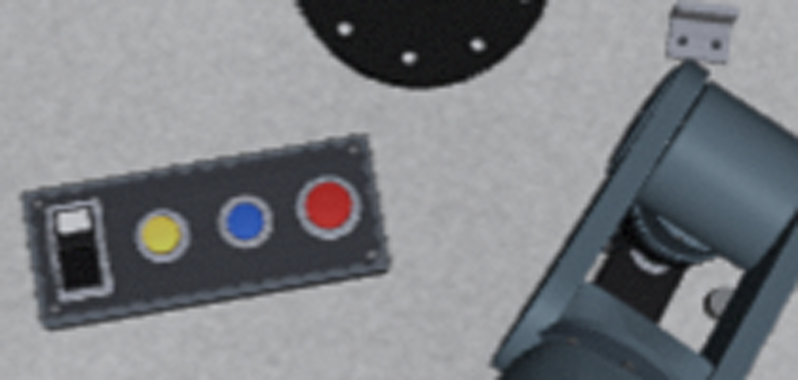

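Blue is visibly lower than yellow, and the rocker is still on. I'll move over green and press it.

```bash
python3 -m inch '[{"delta_pos":[-0.1,0.7,0],"rotation":[0,0,0]},{"delta_pos":[-0.1,1.0,0],"rotation":[0,0,0]},{"delta_pos":[-0.1,0.5,0],"rotation":[0,0,0]},{"delta_pos":[0,0,2],"rotation":[0,0,0]},{"delta_pos":[0,0,2.5],"rotation":[0,0,0]},{"delta_pos":[0,0,1.5],"rotation":[0,0,0]},{"delta_pos":[0,0,0.7],"rotation":[0,0,0]},{"delta_pos":[0,0,0.3],"rotation":[0,0,0]},{"delta_pos":[0,0,0],"rotation":[0,0,0]}]'
python3 -c "
from h import *
c=camera('scene');b=(150,150,290,270)
cv2.imwrite('pics/scene4.png',cv2.resize(c['color'][b[1]:b[3],b[0]:b[2],::-1],None,fx=5,fy=5,interpolation=cv2.INTER_CUBIC))
delta([.5225,-.238,.039])"
```

```text
time_s: 10.7
eef_pos: [0.5225, -0.24, 0.0495]
eef_rot: [0.0, 0.997, 0.077, 0.0]
wrist_force: [-0.3, -0.3, -0.5]
opening: -0.003
t 10.75 pos [ 0.5228 -0.2401  0.05  ] delta cm [-0.   -0.22  1.1 ] yaw 0.1539 F [0.02 0.14 0.87] open -0.002 tilt z [ 1.e-03 -7.e-04 -1.e+00]
```

View pics/scene4.png

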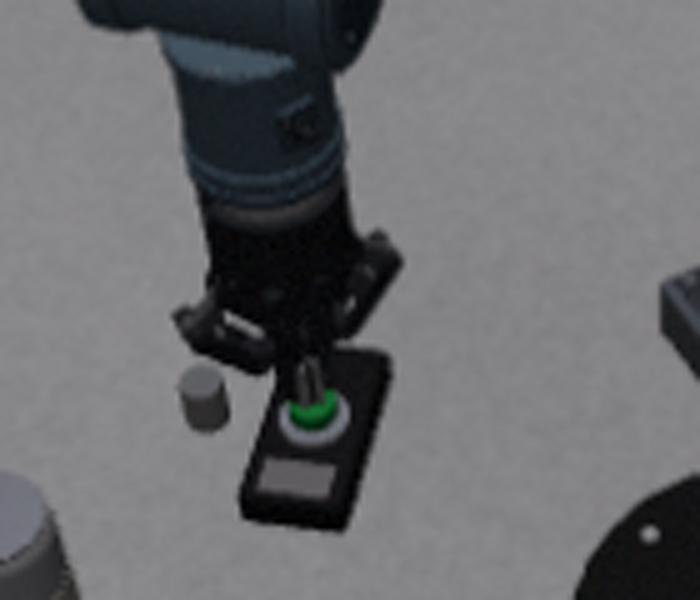

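The tip is centred over the green cap and the pin is clear. Pressing now.

```bash
python3 -m inch '[{"delta_pos":[0,-0.15,0.2],"rotation":[0,0,0]},{"delta_pos":[0,0,0.2],"rotation":[0,0,0]},{"delta_pos":[0,0,0.2],"rotation":[0,0,0]},{"delta_pos":[0,0,0.2],"rotation":[0,0,0]},{"delta_pos":[0,0,0],"rotation":[0,0,0]}]'
python3 -m inch '[{"delta_pos":[0,0,0.1],"rotation":[0,0,0]},{"delta_pos":[0,0,0.1],"rotation":[0,0,0]},{"delta_pos":[0,0,0],"rotation":[0,0,0]}]'
python3 -m inch '[{"delta_pos":[0,0,0.1],"rotation":[0,0,0]},{"delta_pos":[0,0,0],"rotation":[0,0,0]}]'
python3 -c "
from h import *
delta([.5225,-.238,.039])"
```

```text
time_s: 11.25
eef_pos: [0.5223, -0.2383, 0.0414]
eef_rot: [0.0, 0.997, 0.077, 0.0]
wrist_force: [1.3, 0.5, 1.8]
opening: 0.004
time_s: 11.55
eef_pos: [0.5223, -0.2383, 0.0395]
eef_rot: [0.0, 0.997, 0.077, 0.0]
wrist_force: [0.2, 1.3, 3.4]
opening: 0.002
time_s: 11.75
eef_pos: [0.5223, -0.2384, 0.039]
eef_rot: [0.0, 0.997, 0.077, 0.0]
wrist_force: [-1.3, 1.9, 8.6]
opening: 0.002
t 11.75 pos [ 0.5223 -0.2384  0.039 ] delta cm [ 0.02 -0.03 -0.  ] yaw 0.1539 F [-1.29  1.87  8.62] open 0.002 tilt z [ 4.e-04 -2.e-04 -1.e+00]
```

Green is on its stop at 39.0 mm with 8.6 N, above the 4 N it needs. I'll lift off and retract for a last look.

```bash
python3 -m inch '[{"delta_pos":[0,0,-0.5],"rotation":[0,0,0]},{"delta_pos":[0,0,-1.5],"rotation":[0,0,0]},{"delta_pos":[0,0,-3],"rotation":[0,0,0]},{"delta_pos":[0,0,-4],"rotation":[0,0,0]},{"delta_pos":[0,0,-4],"rotation":[0,0,0]},{"delta_pos":[-3,0,-3],"rotation":[0,0,0]},{"delta_pos":[-4,0,0],"rotation":[0,0,0]},{"delta_pos":[-4,0,0],"rotation":[0,0,0]},{"delta_pos":[-2,0,0],"rotation":[0,0,0]},{"delta_pos":[0,0,0],"rotation":[0,0,0]}]'
python3 -m inch '[{"delta_pos":[0,0,0],"rotation":[0,0,0]},{"delta_pos":[0,0,0],"rotation":[0,0,0]}]'
python3 -c "
from h import *
for n in('top','scene'):
    c=camera(n)
    cv2.imwrite(f'pics/{n}5.png',c['color'][:,:,::-1])
    if n=='scene':
        b=(180,130,390,260);cv2.imwrite('pics/scene5z.png',cv2.resize(c['color'][b[1]:b[3],b[0]:b[2],::-1],None,fx=3.8,fy=3.8,interpolation=cv2.INTER_CUBIC))
    lo=(330,200,380,250) if n=='top' else (195,215,235,260)
    p,st=blob(c,50,85,lo);print(n,p,plane(c,*p,.044))
    bs=(180,190,290,250) if n=='top' else (275,165,390,240)
    p,st=blob(c,100,125,bs);print('blue',n,p,st); p,st=blob(c,22,35,bs);print('yel',n,p,st)
a=cv2.imread('pics/scene0.png');d=cv2.absdiff(a,cv2.imread('pics/scene5.png')).max(2);d[:180]=0
ys,xs=np.nonzero(d>45);print(len(xs),sorted(set(zip(xs//12*12,ys//12*12))))
delta([.5,0,.2])"
```

```text
time_s: 12.75
eef_pos: [0.3915, -0.2583, 0.1988]
eef_rot: [0.0, 0.997, 0.076, -0.0]
wrist_force: [0.3, 0.2, -0.5]
opening: 0.002
time_s: 12.95
eef_pos: [0.3943, -0.2582, 0.1987]
eef_rot: [0.0, 0.997, 0.077, 0.0]
wrist_force: [-0.3, -0.4, 1.0]
opening: 0.004
top [352.86206897 224.5       ] [ 0.52206213 -0.23759291  0.044     ]
blue top [244.17567568 217.77027027] [60 23 10 10 74]
yel top [222.05333333 221.34666667] [38 27  9 10 75]
scene [211.8        229.87692308] [ 0.52432635 -0.23919768  0.044     ]
blue scene [322.57142857 201.4       ] [43 32 10  9 70]
yel scene [341.39240506 191.94936709] [62 23 10 10 79]
76 [(np.int64(312), np.int64(192)), (np.int64(312), np.int64(204)), (np.int64(324), np.int64(192)), (np.int64(324), np.int64(204)), (np.int64(348), np.int64(180)), (np.int64(360), np.int64(180)), (np.int64(360), np.int64(192))]
t 13.05 pos [ 0.3943 -0.258   0.1983] delta cm [ 14.42 -23.86  -0.16] yaw 0.1548 F [-0.81 -0.08  0.16] open 0.002 tilt z [ 1.e-04  1.e-04 -1.e+00]
```

View pics/scene5z.png

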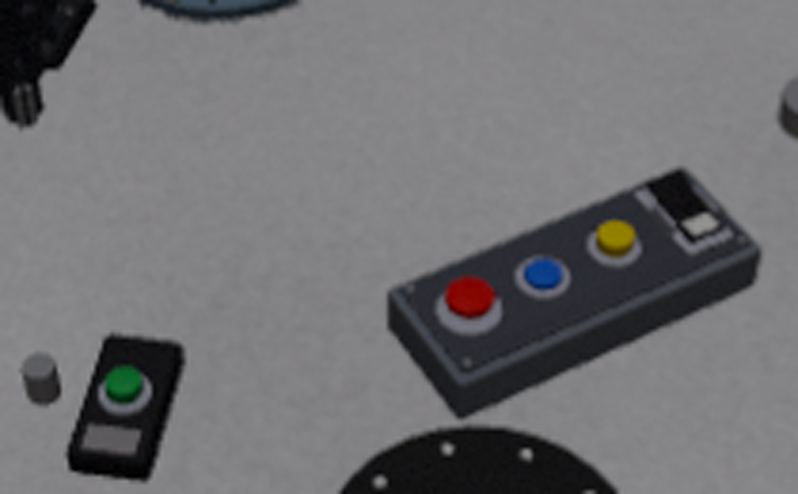

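View pics/scene5.png

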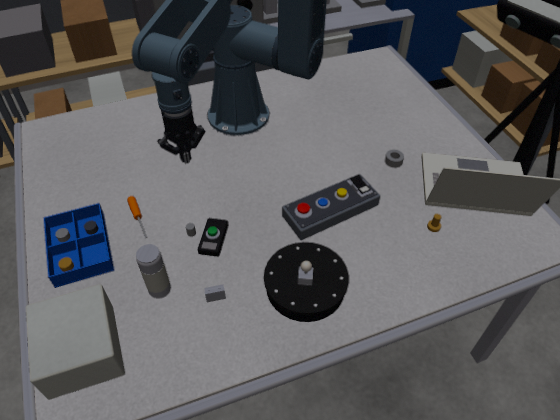

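In the scene view only the rocker (~360,187) and blue (~322,201) have changed. Green is back up at the same pixel, and the remote and loose things haven't moved. Handing in.

```bash
python3 -c "
from bench import hand_in; print(hand_in())"
```

```text
the job is handed in; nothing more can be done
None
```

The scan start sequence is done and handed in at about 13 s of the 50 s allowed, with all three presses made in the order asked using closed fingers.

| Control | Press ended at | Force at the stop | State after |
|---|---|---|---|
| Rocker | 64.0 mm | 10 N | on, white end level |
| Blue button | 59.9 mm | 8 N | stays in |
| Green button | 39.0 mm | 8.6 N | back up |

- **Scene check:** comparing the scene picture from before and after, the only changes on the bench were at the rocker and the blue button. This comparison left out the top strip of the picture (above row 180), where the arm moves and where the collar lies. I checked the collar only by eye, and it looked unmoved.
- **Remote and green button:** the green cap is at the same pixel as at the start in both cameras, so the remote did not move and the button came back up.
- **Other buttons and objects:** the red and yellow buttons and the loose things look untouched, and the arm ended clear of everything.
- **Disagreements:** none of the checks failed. The two cameras differed by 2–5 mm on the button positions, mostly because the sides of the caps show in the scene view.

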